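Park a hook hanger in the desk rail

TASK

Take the hook hanger off the little drawer box, feed its runner into the open end of the desk rail with the hook hanging on the rail's plain side (the one without the black roller housing), and slide it along until it clicks past the sprung roller and is fully home against the stop inside; then let go. Be gentle: feel for the stop, and never press or jam anything against the rail with more than 25 N. Leave the other things on the desk alone.

Things in the scene. Friction and masses are not known exactly. Their poses are not given: they have to be found in the camera images.
- hanger_grip (a point): Loose hook hanger, 130 g: this point is the middle of its upright aluminium grip plate, 9 mm thick (x) and 28 long (y), 52 mm straight above the centre of the runner's underside, 18 mm below the plate's top. x points to the hook, y along the runner, z up. An arm leaves the plate on the hook side, 25 to 30 mm below this point. It starts parked upright on the white drawer box.
- hanger: The same hanger, same axes; origin at the centre of its runner's underside. Runner: black, boat-shaped, 22.5 mm wide, 10 high, 52.5 long in y (30 mm straight, a 90-degree pointed bow at each end). The 12 mm wide arm, 22 to 27 mm above the origin, runs out to x = 32 mm, then turns down to a hook that ends 49 mm below the origin and 56 mm out.
- rail: Fixed aluminium rail on two posts; origin on the desk under its middle, y toward its open end, x to its plain side, where the hook must hang (nothing beyond x = 17 mm but 6 mm high feet), z up. Channel 26 mm wide, 12 high inside, floor 104 mm above the desk; two 4 mm lips cover it (top at 120 mm), leaving a 14 mm slot for the plate. Walls and lips span y -110 to 80 mm.
- rail_mouth (a point): Centre of the channel's floor where walls and lips begin (rail y = 80 mm, 104 mm above the desk); axes as the rail's. The bare floor goes on to y = 110 mm as a landing tongue; it yields 1 mm per 5 N. Inside is a clamped stop that takes the runner's bow: the parked hanger's origin is then at rail y -44 to -4 mm, different each time and not told. Its buffer yields 1 mm per 5 N up to 2 mm. Its screw is 8 mm above the lips.
- click (a joint): How far (m) the sprung roller is pushed aside. It comes through the -x wall, 23 mm nearer the open end than the parked hanger's origin. 0: free; 0.006 to 0.009: runner riding past it, for some 30 mm (2 to 5 N of push); 0.001 to 0.004: sprung in behind the runner's tail, in the last few mm before the bow meets the stop. Pushing the plate over some 12 N at the stop tips and jams the runner.
- box: Fixed white drawer box, 100 (x) x 130 (y) x 75 mm high, origin at the centre of its underside; the hanger is parked on its top with the hook over its +x edge.
- mouse: Bystander to leave alone: black rounded computer mouse, 62 mm across, 37 high; origin at the centre of its underside.
- cream: Bystander to leave alone: squat jar with white cap, 54 mm across, 45 high; origin at the centre of its underside.
- charger: Bystander to leave alone: black charger block, 50 x 50 x 42 mm; origin at the centre of its underside.
- mug: Bystander to leave alone: white mug, 76 mm across, 85 high; origin at the centre of its underside.
- lotion: Bystander to leave alone: slim bottle, 46 mm across, 120 high; origin at the centre of its underside.
- carton: Bystander to leave alone: flat carton, 70 x 120 x 30 mm; origin at the centre of its underside.
- balm: Bystander to leave alone: small upright stick, 24 mm across, 55 high; origin at the centre of its underside.
Mind the look-alikes: they are no part of the job. Leave any yellow look-alike of the box alone. Leave any yellow look-alike of the hanger alone.

How it is judged:
By the outcome, as a careful person would: the job done as asked, in the order asked, and still so for the second after the job is handed in, with the robot touching nothing.
It also fails if it takes over 69 s, if anything falls off the work surface, if the arm or the gripper's body presses on something with over 40 N, if the wrist force passes 120 N, or if a joint passes its speed limit or range.

ROBOT

A 7-joint arm with a two-finger parallel gripper is mounted at the origin on the work surface. World frame = base frame: x ahead of the robot, y to its left, z up, the work surface at z = 0. Lengths are in m, angles in rad, forces in N, time in s.
With the tool pointing down it reaches from about 0.4 to 0.85 m from the base axis. Payload 10.4 kg.
Tool frame: the origin (TCP) lies midway between the tips of the shut fingers; the grasp point (between the pads) lies 19 mm behind it; z points along the fingers, y is the line along which they close (so a half turn about z gives the same grasp; the last joint's range is limited). The gripper opens to 85 mm and grips with 20 to 120 N. Pads are 22 mm wide; open, the fingers measure 114 mm over their backs; the gripper's body (76 mm by 85 mm) begins 54 mm behind the grasp point. The pads swing forward as they close: fully open they stand 13 mm farther back than shut.
Start: joints at [1.281, 0.332, -0.065, 1.46, 0.022, 1.35, -0.088], TCP at [0.165, -0.603, 0.231] pointing down, gripper open.
Joint ranges: [-2.6, 2.6], [-0.5, 2.12], [-1.47, 1.34], [0.16, 2.42], [-1.27, 4.41], [0.06, 2.06], [-2.6, 2.6]. Speed limits (rad/s): [2.22, 2.22, 2.79, 2.79, 3.14, 3.14, 3.14].

INTERFACE

Orientations are given as [roll, pitch, yaw] about the fixed x, y, z axes, in that order (R = Rz(yaw) Ry(pitch) Rx(roll)).
In Python, from plant import get_state, capture, job_done gives the robot as it stands.
- The arm moves only by the shell command python3 -m handwheel 'ROWS'. ROWS is JSON, a list of rows, each a list of 7 numbers: the closure in counts, from 0 (fully open) to 255 (shut), then the shift along the world's x, y, z in cm, then the turn, a rotation vector about the world's x, y, z in rad. In form: [[grip, dx, dy, dz, ax, ay, az], ...]. A call has 1 to 12 rows; each row is the pose to reach, as a shift and turn from the pose commanded when the call began; what a row does not reach only later rows make up. A row lasts 1/8 s, in which the tool goes at most 62.5 mm and 10.7 degrees, less where a joint would pass 70% of its speed; a pose out of reach is approached as far as the arm can. A call with a gripper value outside its range is refused whole. The fingers move at their own pace and stop on an object; the grip force is fixed at half the most. Time passes only in rows, so rows that repeat a pose let the fingers close. It gives the time, the measured TCP pose, the force, the opening and the grip force at its end, in the units of the state.
- get_state(): the state, without advancing time (a new reading comes with each control period).
- capture(name): name is "scene" or "top" or "wrist"; returns a dict with "color" (384x512x3 uint8, red, green, blue), "mtx" (3x3 intrinsics, pixels), "rvec" (rotation vector, rad) and "tvec" (3), from world to camera coordinates, as OpenCV has them; the wrist camera has in their place "T_tool_cam" (4x4, takes a point from camera to tool coordinates, whose origin is the TCP and whose axes are the flange's). Camera axes: x right, y down, z forward; pixel columns grow to the right and rows downward; lengths in m; the calibration is good to about 2 mm. The wrist camera is an equidistant fisheye: a pixel r from the principal point sees the ray r / f radians off the axis. A picture is of the moment at which its call begins: read the wrist's pose just before it. There is no depth.
- job_done(): hands the job in; it is judged then, once.
The state is a dict: "clock": time; "qpos": joint angles; "qvel": joint speeds; "tau": joint torques, N m; "eef_pos": TCP position; "orientation": TCP orientation; "wrist_force": force on the tool from outside, world axes, zero at the start; "torque": the same for the moment, N m; "gripper_width": finger opening in m; "finger_force": force on a finger pad.
Only numpy, scipy, OpenCV 4.12 (cv2) and the standard library are available. Lean on these libraries where they do the work, as an engineer would, in place of code of your own. Each camera call takes 0.05 s, during which the arm holds its last target. There are 200 camera calls.

## Working session

There is one attempt and no reset: what is moved stays moved. The work goes in short steps, Python scripts to look and compute and a shell command to move; the robot and the scene stay as the last step left them, time stands still between calls to the robot, and variables do not carry over. Pictures are saved under pics/ and viewed, at most 14 in all, crops included, and the job is handed in when it is done.

```bash
mkdir -p pics
cat > h.py <<'E'
import numpy as np, cv2
from plant import get_state, capture
def save(n,f):
    c=capture(n); cv2.imwrite(f,c["color"][:,:,::-1]); np.save(f[:-4]+'.npy',c,allow_pickle=True); return c
def ray(c,u,v):
    R=cv2.Rodrigues(np.array(c["rvec"],float))[0]; t=np.array(c["tvec"],float).ravel()
    d=R.T@np.linalg.inv(np.array(c["mtx"]))@np.array([u,v,1.]); return -R.T@t,d
def onz(c,u,v,z):
    o,d=ray(c,u,v); return o+d*(z-o[2])/d[2]
def proj(c,p):
    return cv2.projectPoints(np.array(p,float).reshape(-1,1,3),np.array(c["rvec"],float),np.array(c["tvec"],float),np.array(c["mtx"],float),None)[0].reshape(-1,2)
E
python3 - <<'E'
from h import *
print(get_state())
a=save("scene","pics/scene.png");b=save("top","pics/top.png")
for c in(a,b): print(ray(c,256,192),c["mtx"][0])
E
```

```text
{'clock': 0.0, 'qpos': array([ 1.28138775,  0.33288483, -0.06466445,  1.46095016,  0.02160792,
        1.34987743, -0.08852231]), 'qvel': array([ 1.07087506e-03, -3.20208623e-04, -1.18693369e-03,  1.63554584e-03,
       -1.56687200e-03,  3.29636742e-05, -2.28243347e-03]), 'tau': array([ 5.63576250e-04, -6.25463891e+01,  4.96235909e-02, -3.91597724e+01,
        1.63177057e-02,  1.00138938e-02,  3.35552625e-05]), 'eef_pos': array([ 0.16465798, -0.60253493,  0.23050352]), 'orientation': array([-3.14017083e+00,  8.46579826e-05,  2.66775639e-01]), 'wrist_force': array([-0.30893781,  0.26448746,  0.69807688]), 'torque': array([ 0.01362653,  0.04239072, -0.01592407]), 'finger_force': 0.0, 'gripper_width': 0.08529312832148725}
(array([ 1.40558876, -0.51546729,  0.77353752]), array([-0.6904636 ,  0.46103589, -0.55741306])) [476.87394831   0.         256.78763287]
(array([0.32177846, 0.03915171, 1.33919829]), array([ 0.18113589,  0.01439945, -0.98342563])) [453.6542575    0.         258.05085852]
```

View pics/scene.png

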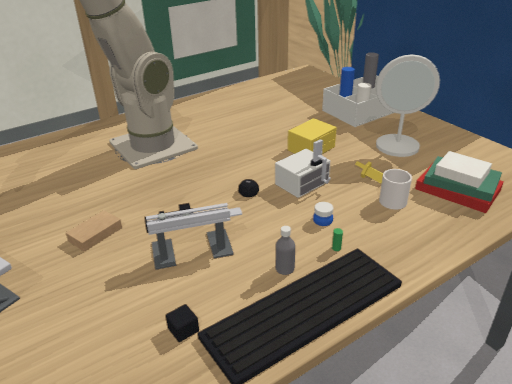

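View pics/top.png

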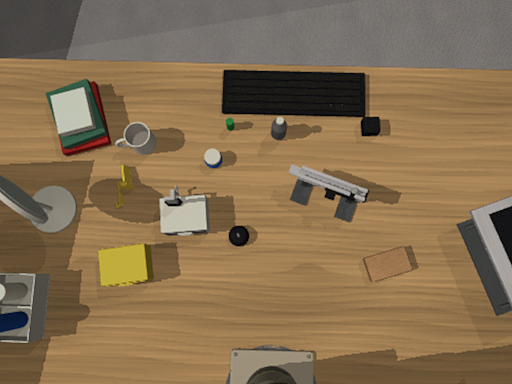

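The white box is at top (184,215) and scene (302,172), with the metal/black hanger on its far edge at top (174,197) and scene (317,155). The yellow look-alikes are the box at top (123,265) and the hanger at top (123,185). The rail runs from top (290,172) to (366,195), and its black roller housing is at top (330,195). Next I'll enlarge the crops and check the axes.

Run:
```python
from h import *
L=lambda n:np.load(f"pics/{n}.npy",allow_pickle=True).item()
a,b=L("scene"),L("top")
P=[[0,0,0],[.165,-.603,.23],[.5,0,0],[.5,.2,0]]
print(proj(a,P),proj(b,P))
def crop(c,x,y,w,h,k): return cv2.resize(c["color"][y:y+h,x:x+w,::-1],(w*k,h*k),interpolation=cv2.INTER_CUBIC)
t=crop(b,280,155,100,70,4);t2=crop(b,140,170,100,70,4)
s=crop(a,140,190,100,80,4);s2=crop(a,270,130,100,80,4)
cv2.imwrite("pics/crop.png",np.vstack([np.hstack([t,t2]),np.hstack([s,s2])]))
```

```text
[[152.48495781 145.28714331]
 [-69.78540707 158.44772707]
 [229.21313714 215.80860043]
 [287.68933627 191.57683145]] [[271.51040734 393.04618818]
 [533.42708008 351.0007604 ]
 [275.11678382 215.11617492]
 [207.98193567 213.39577778]]
```

View pics/crop.png

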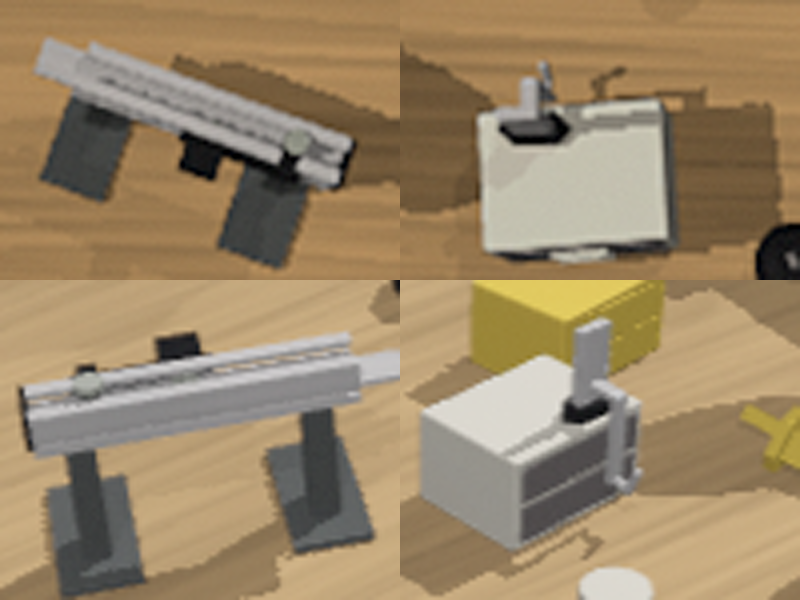

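Run:
```python
from h import *
L=lambda n:np.load(f"pics/{n}.npy",allow_pickle=True).item()
a,b=L("scene"),L("top")
T=lambda x,y:(280+x/4,155+y/4); T2=lambda x,y:(140+(x-400)/4,170+y/4)
S=lambda x,y:(140+x/4,190+(y-280)/4); S2=lambda x,y:(270+(x-400)/4,130+(y-280)/4)
def show(n,c,p,z): print(n,onz(c,*p,z).round(4))
show("tongue end",b,T(41,55),.104);show("rail -y end",b,T(344,165),.120)
show("lip front outer +y",b,T(93,43),.120);show("lip back +y",b,T(80,75),.12)
show("lip front outer +y scene",a,S(357,362),.120);show("front -y scene",a,S(30,410),.12)
show("screw top",b,T(298,140),.128);show("screw scene",a,S(88,380),.128)
for q in [(478,112),(662,100),(668,240),(484,248)]: show("box",b,T2(*q),.075)
show("runner L tip",b,T2(500,125),.08);show("runner R tip",b,T2(570,125),.08)
show("plate top",a,S2(592,324),.145)
show("box corner scene",a,S2(520,465),.075);show("boxR",a,S2(637,398),.075)
```

```text
tongue end [ 0.6177 -0.0366  0.104 ]
rail -y end [ 0.5422 -0.243   0.12  ]
lip front outer +y [ 0.6233 -0.0713  0.12  ]
lip back +y [ 0.6005 -0.0626  0.12  ]
lip front outer +y scene [ 0.623 -0.069  0.12 ]
front -y scene [ 0.5532 -0.2431  0.12  ]
screw top [ 0.5572 -0.2102  0.128 ]
screw scene [ 0.5569 -0.2079  0.128 ]
box [0.5304 0.3302 0.075 ]
box [0.5423 0.2004 0.075 ]
box [0.4432 0.1916 0.075 ]
box [0.4342 0.3199 0.075 ]
runner L tip [0.5207 0.313  0.08  ]
runner R tip [0.522  0.2637 0.08  ]
plate top [0.5185 0.2895 0.145 ]
box corner scene [0.5477 0.2043 0.075 ]
boxR [0.5264 0.3304 0.075 ]
```

```bash
python3 -m handwheel '[[0,10,3,7,0,0,0.1],[0,20,10,7,0,0,0.3],[0,30,18,7,0,0,0.5],[0,35,25,7,0,0,0.7],[0,35.5,31,7,0,0,0.85],[0,35.5,37,7,0,0,1.0],[0,35.5,43,7,0,0,1.15],[0,35.5,49,7,0,0,1.3],[0,35.5,55,7,0,0,1.4],[0,35.5,61,7,0,0,1.4],[0,35.5,67,7,0,0,1.4],[0,35.5,67,7,0,0,1.4]]'; python3 -m handwheel '[[0,0,6,0,0,0,0],[0,0,12,0,0,0,0],[0,0,18,-1,0,0,0],[0,0,22,-3,0,0,0],[0,0,22,-5,0,0,0],[0,0,22,-5,0,0,0],[0,0,22,-5,0,0,0]]'
python3 - <<'E'
from h import *
s=get_state();print(s["clock"],s["eef_pos"],s["orientation"],s["wrist_force"])
c=save("wrist","pics/w1.png");c.update(pos=s["eef_pos"],ori=s["orientation"]);np.save("pics/w1.npy",c,allow_pickle=True)
print(c["mtx"],c["T_tool_cam"])
E
```

```text
clock: 1.6
eef_pos: [0.5112, -0.0118, 0.3005]
orientation: [-3.142, 0.0, 1.667]
wrist_force: [0.5, -0.1, 0.4]
gripper_width: 0.0853
finger_force: 0.0
clock: 2.48
eef_pos: [0.5119, 0.2057, 0.2513]
orientation: [3.141, 0.0, 1.666]
wrist_force: [0.8, -0.1, 0.4]
gripper_width: 0.0855
finger_force: 0.0
2.475 [0.51187686 0.2057366  0.25131582] [3.14102304e+00 5.45162084e-05 1.66564753e+00] [ 0.80582341 -0.06151991  0.39559518]
[[297.31863964   0.         259.77411295]
 [  0.         297.31863964 189.93556022]
 [  0.           0.           1.        ]] [[-2.45947599e-04 -9.65623909e-01 -2.59943083e-01  6.61772995e-02]
 [ 9.99999969e-01 -2.25192906e-04 -1.09623756e-04  2.12159091e-04]
 [ 4.73179818e-05 -2.59943102e-01  9.65623934e-01 -1.42928309e-01]
 [ 0.00000000e+00  0.00000000e+00  0.00000000e+00  1.00000000e+00]]
```

View pics/w1.png

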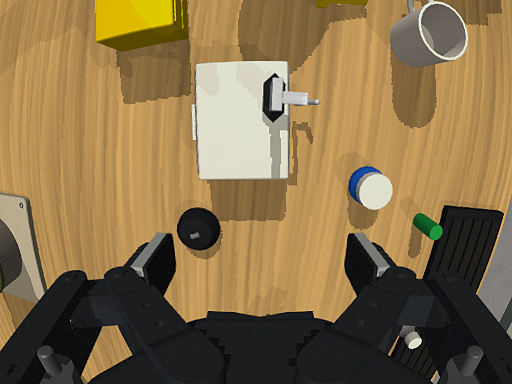

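The wrist view shows the white box with corners at (196,62) to (288,180). The runner's bow tips are at (274,72) and (274,122), the plate is at (278,93), and the arm and hook point right, which is +x.

```bash
cat >> h.py <<'E'
from scipy.spatial.transform import Rotation as Ro
def wz(c,u,v,z):
    K=c["mtx"]; q=np.array([(u-K[0,2])/K[0,0],(v-K[1,2])/K[1,1]]); r=np.hypot(*q)
    d=np.r_[q/r*np.sin(r),np.cos(r)] if r>0 else np.array([0,0,1.])
    T=c["T_tool_cam"]; R=Ro.from_euler("xyz",c["ori"]).as_matrix()
    o=c["pos"]+R@T[:3,3]; d=R@T[:3,:3]@d; return o+d*(z-o[2])/d[2]
def look(f):
    s=get_state(); c=save("wrist",f); c.update(pos=s["eef_pos"],ori=s["orientation"]); np.save(f[:-4]+'.npy',c,allow_pickle=True); return c
E
python3 - <<'E'
from h import *
c=np.load("pics/w1.npy",allow_pickle=True).item()
for n,u,v,z in [("tip far",274,72,.08),("tip near",274,122,.08),("box",196,62,.075),("box",288,62,.075),("box",288,180,.075),("box",199,179,.075),("arm root",285,99,.1),("arm end",306,99,.102)]: print(n,wz(c,u,v,z).round(4))
g=c["color"][60:135,250:330,::-1]; cv2.imwrite("pics/w1c.png",cv2.resize(g,(800,750)[:2] if 0 else (640,600),interpolation=cv2.INTER_CUBIC))
E
```

```text
tip far [0.5166 0.3152 0.08  ]
tip near [0.5218 0.2623 0.08  ]
box [0.4326 0.321  0.075 ]
box [0.5305 0.3286 0.075 ]
box [0.544  0.2004 0.075 ]
box [0.4453 0.1923 0.075 ]
arm root [0.5292 0.2867 0.1   ]
arm end [0.5496 0.2891 0.102 ]
```

View pics/w1c.png

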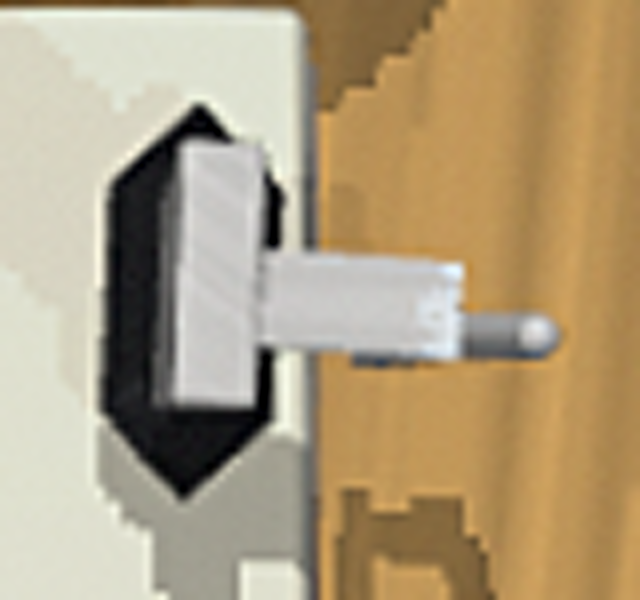

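The crop confirms it: an aluminium plate on a black runner, on the white box and not yellow. The hanger's yaw is about 0.06 and its origin about (0.519, 0.289), and the tip spacing of 53 mm matches the given 52.5.

```bash
python3 -m handwheel '[[0,0.7,5,0,0,0,-0.035],[0,0.7,8.3,0,0,0,-0.035],[0,0.7,8.3,-2,0,0,-0.035],[0,0.7,8.3,-5,0,0,-0.035],[0,0.7,8.3,-9,0,0,-0.035],[0,0.7,8.3,-12,0,0,-0.035],[0,0.7,8.3,-14,0,0,-0.035],[0,0.7,8.3,-14,0,0,-0.035],[0,0.7,8.3,-14,0,0,-0.035]]'
python3 - <<'E'
from h import *
s=get_state();print(s["eef_pos"],s["orientation"])
look("pics/w2.png")
E
```

```text
clock: 3.65
eef_pos: [0.5192, 0.2895, 0.1119]
orientation: [3.14, -0.001, 1.631]
wrist_force: [-1.2, 0.3, 0.8]
gripper_width: 0.0855
finger_force: 0.0
[0.51917105 0.28946584 0.1118997 ] [ 3.13999706e+00 -6.55257346e-04  1.63144082e+00]
```

View pics/w2.png

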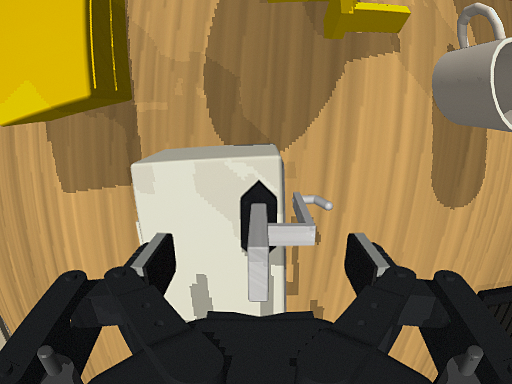

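The plate is centred between the pads, with its top at columns 248 to 268 and rows 248 to 300. I'll check y, then close.

```bash
python3 - <<'E'
from h import *
c=np.load("pics/w2.npy",allow_pickle=True).item()
for p in [(258,249),(258,300)]: print(wz(c,*p,.145))
E
python3 -m handwheel '[[100,0,0,-0.3,0,0,0],[200,0,0,-0.3,0,0,0],[255,0,0,-0.3,0,0,0],[255,0,0,-0.3,0,0,0],[255,0,0,-0.3,0,0,0],[255,0,0,-0.3,0,0,0],[255,0,0,-0.3,0,0,0],[255,0,0,-0.3,0,0,0]]'
```

```text
[0.51787166 0.30093182 0.145     ]
[0.51937166 0.27501286 0.145     ]
clock: 4.7
eef_pos: [0.5186, 0.2894, 0.1078]
orientation: [3.141, -0.0, 1.632]
wrist_force: [-0.3, -0.5, 3.4]
gripper_width: 0.008
finger_force: 59.0
```

```bash
python3 -m handwheel '[[255,0,0,1,0,0,0],[255,0,0,4,0,0,0],[255,0,0,9,0,0,0],[255,1,-4,14,0,0,-0.05],[255,2,-9,19,0,0,-0.1],[255,3,-15,19,0,0,-0.2],[255,4,-21,19,0,0,-0.3],[255,5,-27,19,0,0,-0.4],[255,6,-33,19,0,0,-0.42],[255,6.5,-38,19,0,0,-0.42],[255,6.5,-42,19,0,0,-0.42],[255,6.5,-42,19,0,0,-0.42]]'; python3 -m handwheel '[[255,0,0,0,0,0,0],[255,0,0,0,0,0,0],[255,0,0,0,0,0,0]]'
python3 - <<'E'
from h import *
look("pics/w3.png")
E
```

```text
clock: 6.2
eef_pos: [0.5829, -0.1351, 0.2973]
orientation: [-3.141, 0.001, 1.206]
wrist_force: [0.5, 1.0, -1.4]
gripper_width: 0.0082
finger_force: 58.6
clock: 6.58
eef_pos: [0.5836, -0.1296, 0.2979]
orientation: [3.141, -0.0, 1.213]
wrist_force: [-0.4, 0.2, -0.5]
gripper_width: 0.0081
finger_force: 58.6
```

View pics/w3.png

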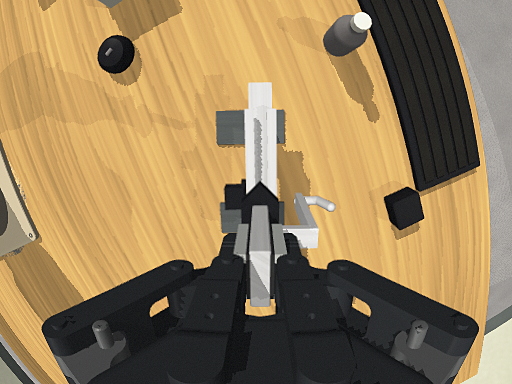

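The view shows the tongue end at (260,82), the lips and mouth from row 108 at columns 244 to 276, and the held runner's bow tip at (261,182). I'll measure the edges by saturation mask.

Run:
```python
from h import *
c=np.load("pics/w3.npy",allow_pickle=True).item()
hsv=cv2.cvtColor(c["color"],cv2.COLOR_RGB2HSV)
m=(hsv[:,:,1]<50)&(hsv[:,:,2]>120)
p0=c["pos"];print(p0)
mid=[]
for v in list(range(80,114,3))+list(range(115,180,6)):
    r=np.where(m[v,235:292])[0]+235
    if len(r)==0: print(v,'-');continue
    z=.104 if v<108 else .12
    l,q=wz(c,r[0]-.5,v,z),wz(c,r[-1]+.5,v,z)
    print(v,r[0],r[-1],l[:2].round(4),q[:2].round(4),"w %.1f"%(1e3*np.hypot(*(l-q)[:2])), hsv[v,256:266,2].min())
    if 115<=v<170: mid.append((l+q)[:2]/2)
mid=np.array(mid); d=mid[0]-mid[-1]; print("dir yaw",np.arctan2(-d[0],d[1]), mid.mean(0))
x=c["color"][70:200,220:300,::-1]; cv2.imwrite("pics/w3c.png",cv2.resize(x,None,fx=4.6,fy=4.6,interpolation=cv2.INTER_CUBIC))
```

```text
[ 0.58357798 -0.12959674  0.2978604 ]
80 -
83 249 271 [ 0.6064 -0.0325] [ 0.6304 -0.0415] w 25.6 231
86 248 271 [ 0.6042 -0.0353] [ 0.6292 -0.0447] w 26.8 228
89 248 271 [ 0.603  -0.0385] [ 0.628  -0.0479] w 26.8 228
92 249 271 [ 0.6028 -0.0421] [ 0.6269 -0.0511] w 25.7 229
95 249 271 [ 0.6016 -0.0453] [ 0.6257 -0.0543] w 25.7 228
98 249 271 [ 0.6004 -0.0485] [ 0.6245 -0.0575] w 25.7 229
101 249 271 [ 0.5992 -0.0517] [ 0.6233 -0.0607] w 25.7 228
104 249 271 [ 0.598  -0.0549] [ 0.6221 -0.0639] w 25.7 230
107 249 271 [ 0.5968 -0.058 ] [ 0.6209 -0.067 ] w 25.7 217
110 244 276 [ 0.5912 -0.0596] [ 0.6241 -0.0719] w 35.2 217
113 244 276 [ 0.59   -0.0626] [ 0.623 -0.075] w 35.2 220
115 244 276 [ 0.5892 -0.0647] [ 0.6223 -0.077 ] w 35.3 219
121 244 276 [ 0.5869 -0.0707] [ 0.62   -0.0831] w 35.3 145
127 244 276 [ 0.5846 -0.0768] [ 0.6178 -0.0892] w 35.4 152
133 244 276 [ 0.5823 -0.0829] [ 0.6156 -0.0953] w 35.5 144
139 245 276 [ 0.581  -0.0893] [ 0.6133 -0.1014] w 34.5 144
145 245 276 [ 0.5787 -0.0955] [ 0.6111 -0.1076] w 34.6 150
151 245 276 [ 0.5763 -0.1016] [ 0.6089 -0.1138] w 34.8 141
157 246 276 [ 0.5749 -0.1082] [ 0.6066 -0.12  ] w 33.8 144
163 246 276 [ 0.5726 -0.1144] [ 0.6044 -0.1262] w 33.9 142
169 246 276 [ 0.5702 -0.1206] [ 0.6021 -0.1325] w 34.1 144
175 246 276 [ 0.5677 -0.1269] [ 0.5998 -0.1389] w 34.2 144
dir yaw -0.3388336739401259 [ 0.59594311 -0.09853418]
```

View pics/w3c.png

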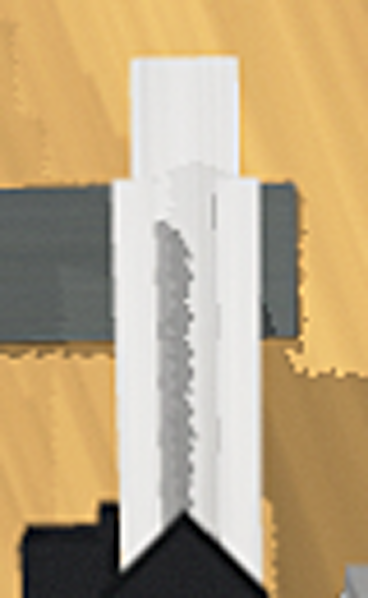

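Run:
```python
from h import *
c=np.load("pics/w3.npy",allow_pickle=True).item()
th=-.358; yd=np.array([-np.sin(th),np.cos(th)]); xd=np.array([np.cos(th),np.sin(th)])
for n,p,z in [("tip",(259.8,181.3),.275),("plate far",(259.8,248),.335),("plate near",(260,298),.335),("plate L",(249,298),.335),("plate R",(270,298),.335),("p L far",(250,249),.335),("p R far",(269,249),.335)]:
    w=(wz(c,*p,z)-c["pos"])[:2]; print(n,(1e3*np.array([w@xd,w@yd])).round(1))
M=np.array([.6078,-.065]);th=-.347; yd=np.array([-np.sin(th),np.cos(th)])
for y in(.155,.12,.1,.08,0): print(y,(M+(y-.08)*yd).round(4))
```

```text
tip [-0.  26.7]
plate far [-0. 14.]
plate near [  0.1 -10.3]
plate L [ -4.7 -10.4]
plate R [  4.4 -10.4]
p L far [-3.9 13.6]
p R far [ 3.6 13.6]
0.155 [0.6333 0.0055]
0.12 [ 0.6214 -0.0274]
0.1 [ 0.6146 -0.0462]
0.08 [ 0.6078 -0.065 ]
0 [ 0.5806 -0.1402]
```

Run:
```python
from h import *
L=lambda n:np.load(f"pics/{n}.npy",allow_pickle=True).item()
a,b,c=L("scene"),L("top"),L("w3")
print("cap top", onz(b,279.5,121,.12), onz(a,286,231,.12), wz(c,362,21,.12))
print("body sh", onz(a,285,271,0.0))
for p in [(212.5,156)]: print("cream",onz(b,*p,.045))
```

```text
cap top [ 0.75069086 -0.00344035  0.12      ] [ 0.76093092 -0.00856195  0.12      ] [ 0.75169248 -0.00549651  0.12      ]
body sh [ 0.75946561 -0.00805243  0.        ]
cream [0.66456842 0.18901881 0.045     ]
```

The lotion bottle at (0.753, -0.006) clears the hook, which reaches x of about 0.69, by roughly 40 mm. I'll move to the pre-insertion pose.

```bash
python3 -m handwheel '[[255,2.5,6,0,0,0,0.011],[255,5,12,0,0,0,0.011],[255,5,13.5,0,0,0,0.011],[255,5,13.5,-4,0,0,0.011],[255,5,13.5,-8,0,0,0.011],[255,5,13.5,-11,0,0,0.011],[255,5,13.5,-13,0,0,0.011],[255,5,13.5,-14.5,0,0,0.011],[255,5,13.5,-14.5,0,0,0.011],[255,5,13.5,-14.5,0,0,0.011],[255,5,13.5,-14.5,0,0,0.011]]'
```

```text
clock: 8.0
eef_pos: [0.634, 0.0044, 0.1537]
orientation: [3.14, -0.001, 1.223]
wrist_force: [-0.0, -0.4, -0.6]
gripper_width: 0.0081
finger_force: 58.7
```

```bash
python3 -m handwheel '[[255,0,0,-0.6,0,0,0],[255,-0.5,-1.2,-1.1,0,0,0],[255,-1,-2.5,-1.1,0,0,0],[255,-1.5,-3.9,-1.1,0,0,0],[255,-1.5,-3.9,-1.1,0,0,0],[255,-1.5,-3.9,-1.1,0,0,0]]'; python3 -m handwheel '[[255,0,0,-0.2,0,0,0],[255,0,0,-0.2,0,0,0],[255,0,0,-0.2,0,0,0]]';python3 -m handwheel '[[255,0,0,-0.1,0,0,0],[255,0,0,-0.1,0,0,0],[255,0,0,-0.1,0,0,0]]';python3 -m handwheel '[[255,0,0,-0.1,0,0,0],[255,0,0,-0.1,0,0,0],[255,0,0,-0.1,0,0,0]]'
python3 - <<'E'
from h import *
look("pics/w4.png")
E
```

```text
clock: 8.75
eef_pos: [0.6186, -0.0345, 0.1419]
orientation: [3.141, -0.0, 1.223]
wrist_force: [0.1, 1.5, -1.4]
gripper_width: 0.0084
finger_force: 58.7
clock: 9.12
eef_pos: [0.6185, -0.0344, 0.1396]
orientation: [-3.142, -0.0, 1.223]
wrist_force: [-0.1, 0.4, -1.2]
gripper_width: 0.0083
finger_force: 58.7
clock: 9.5
eef_pos: [0.6185, -0.0347, 0.1387]
orientation: [3.141, -0.0, 1.223]
wrist_force: [0.2, 0.6, -1.1]
gripper_width: 0.0082
finger_force: 58.7
clock: 9.88
eef_pos: [0.6185, -0.0347, 0.1376]
orientation: [3.142, -0.0, 1.223]
wrist_force: [0.7, -0.0, -0.6]
gripper_width: 0.0085
finger_force: 58.7
```

Run:
```python
from h import *
s=save("scene","pics/s2.png"); w=np.load("pics/w4.npy",allow_pickle=True).item()
f=lambda c,x,y,W,H,k: cv2.resize(c["color"][y:y+H,x:x+W,::-1],(W*k,H*k),interpolation=cv2.INTER_CUBIC)
cv2.imwrite("pics/s2c.png",np.hstack([f(s,150,180,130,100,4),np.zeros((400,1,3),np.uint8),f(w,225,170,69,100,4)]))
```

```text
(no output)
```

View pics/s2c.png

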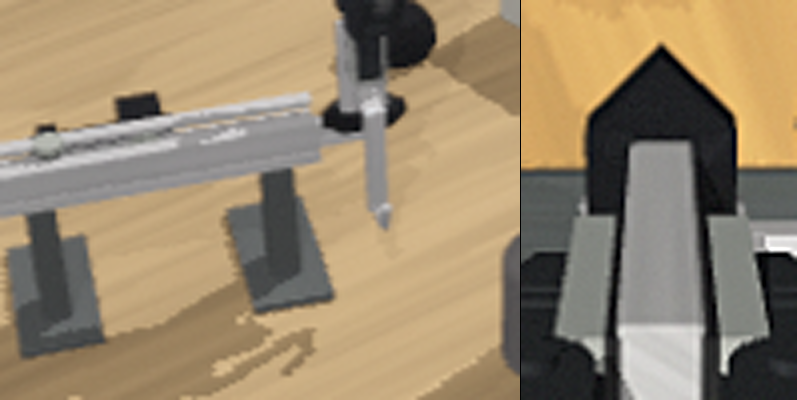

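The runner sits on the tongue, aligned with the mouth, and the hook is on the plain side. Feeding it in.

```bash
python3 -m handwheel '[[255,-0.1,-0.28,0,0,0,0],[255,-0.2,-0.57,0,0,0,0],[255,-0.3,-0.85,0,0,0,0],[255,-0.41,-1.13,0,0,0,0],[255,-0.41,-1.13,0,0,0,0]]'; python3 -m handwheel '[[255,-0.1,-0.28,0,0,0,0],[255,-0.2,-0.57,0,0,0,0],[255,-0.3,-0.85,0,0,0,0],[255,-0.41,-1.13,0,0,0,0],[255,-0.41,-1.13,0,0,0,0]]'
```

```text
clock: 10.6
eef_pos: [0.6143, -0.0464, 0.1377]
orientation: [3.141, 0.0, 1.222]
wrist_force: [-0.4, 0.5, -1.0]
gripper_width: 0.0081
finger_force: 58.7
clock: 11.22
eef_pos: [0.6102, -0.0577, 0.1376]
orientation: [3.142, 0.0, 1.222]
wrist_force: [0.6, -0.3, -2.5]
gripper_width: 0.0082
finger_force: 58.7
```

```bash
python3 -m handwheel '[[255,-0.1,-0.28,-0.03,0,0,0],[255,-0.2,-0.57,-0.03,0,0,0],[255,-0.3,-0.85,-0.03,0,0,0],[255,-0.41,-1.13,-0.03,0,0,0],[255,-0.41,-1.13,-0.03,0,0,0]]'; python3 -m handwheel '[[255,-0.1,-0.28,0,0,0,0],[255,-0.2,-0.57,0,0,0,0],[255,-0.3,-0.85,0,0,0,0],[255,-0.41,-1.13,0,0,0,0],[255,-0.41,-1.13,0,0,0,0]]'
```

```text
clock: 11.85
eef_pos: [0.6061, -0.069, 0.1374]
orientation: [3.141, 0.0, 1.222]
wrist_force: [0.4, 0.4, -1.0]
gripper_width: 0.0088
finger_force: 58.7
clock: 12.48
eef_pos: [0.602, -0.0803, 0.1373]
orientation: [3.141, 0.0, 1.222]
wrist_force: [0.2, -0.1, -0.5]
gripper_width: 0.0082
finger_force: 58.7
```

```bash
python3 -m handwheel '[[255,-0.14,-0.38,0,0,0,0],[255,-0.27,-0.75,0,0,0,0],[255,-0.41,-1.13,0,0,0,0],[255,-0.54,-1.5,0,0,0,0],[255,-0.68,-1.88,0,0,0,0],[255,-0.68,-1.88,0,0,0,0]]'; python3 -m handwheel '[[255,-0.14,-0.38,0,0,0,0],[255,-0.27,-0.75,0,0,0,0],[255,-0.41,-1.13,0,0,0,0],[255,-0.54,-1.5,0,0,0,0],[255,-0.68,-1.88,0,0,0,0],[255,-0.68,-1.88,0,0,0,0]]'
```

```text
clock: 13.22
eef_pos: [0.5952, -0.0992, 0.1373]
orientation: [3.142, 0.0, 1.222]
wrist_force: [-0.3, 0.1, -2.1]
gripper_width: 0.0085
finger_force: 58.7
clock: 13.98
eef_pos: [0.5883, -0.118, 0.1373]
orientation: [3.142, 0.0, 1.222]
wrist_force: [1.0, 0.1, -0.4]
gripper_width: 0.0081
finger_force: 58.7
```

Run:
```python
from h import *
b=np.load("pics/top.npy",allow_pickle=True).item()
M=np.array([.6078,-.065]);th=-.347; yd=np.array([-np.sin(th),np.cos(th)]);xd=np.array([np.cos(th),np.sin(th)])
for n,p,z in [("housing",(330,192),.115),("hL",(325.5,190),.115),("hR",(334.5,194.5),.115),("screw",(354.5,190),.128)]:
    w=onz(b,*p,z)[:2]-M; print(n,80+1e3*w@yd,1e3*w@xd)
p=get_state(); w=p["eef_pos"][:2]-M; print(80+1e3*w@yd,1e3*w@xd,p["wrist_force"])
```

```text
housing -14.759034841299396 -24.592594076642154
hL -1.3722826574013283 -23.83323739224494
hR -28.594469333128913 -26.66073612818089
screw -73.74816108459467 1.811442798857695
23.543239768477882 -0.26622267890466894 [ 1.00130982  0.1259763  -0.3613234 ]
```

```bash
python3 -m handwheel '[[255,-0.1,-0.28,0,0,0,0],[255,-0.2,-0.57,0,0,0,0],[255,-0.3,-0.85,0,0,0,0],[255,-0.41,-1.13,0,0,0,0],[255,-0.51,-1.41,0,0,0,0],[255,-0.51,-1.41,0,0,0,0]]'; python3 -m handwheel '[[255,-0.1,-0.28,0,0,0,0],[255,-0.2,-0.57,0,0,0,0],[255,-0.3,-0.85,0,0,0,0],[255,-0.41,-1.13,0,0,0,0],[255,-0.41,-1.13,0,0,0,0]]'; python3 -m handwheel '[[255,-0.1,-0.28,0,0,0,0],[255,-0.2,-0.57,0,0,0,0],[255,-0.3,-0.85,0,0,0,0],[255,-0.41,-1.13,0,0,0,0],[255,-0.41,-1.13,0,0,0,0]]'
```

```text
clock: 14.72
eef_pos: [0.5837, -0.1316, 0.1374]
orientation: [3.141, -0.0, 1.223]
wrist_force: [1.3, 1.0, -2.3]
gripper_width: 0.008
finger_force: 58.6
clock: 15.35
eef_pos: [0.5796, -0.1441, 0.1376]
orientation: [3.14, 0.001, 1.222]
wrist_force: [4.6, -2.2, -3.4]
gripper_width: 0.0084
finger_force: 58.6
clock: 15.98
eef_pos: [0.5754, -0.1552, 0.1375]
orientation: [3.14, 0.001, 1.222]
wrist_force: [4.4, -1.4, -1.8]
gripper_width: 0.0079
finger_force: 58.6
```

```bash
python3 -m handwheel '[[255,-0.07,-0.19,0,0,0,0],[255,-0.14,-0.38,0,0,0,0],[255,-0.2,-0.56,0,0,0,0],[255,-0.2,-0.56,0,0,0,0]]'; python3 -m handwheel '[[255,-0.07,-0.19,0,0,0,0],[255,-0.14,-0.38,0,0,0,0],[255,-0.14,-0.38,0,0,0,0]]'; python3 -m handwheel '[[255,-0.03,-0.09,0,0,0,0],[255,-0.07,-0.19,0,0,0,0],[255,-0.07,-0.19,0,0,0,0]]'
```

```text
clock: 16.48
eef_pos: [0.5734, -0.1606, 0.1375]
orientation: [3.141, 0.001, 1.222]
wrist_force: [4.2, -1.8, -3.0]
gripper_width: 0.0085
finger_force: 58.6
clock: 16.85
eef_pos: [0.5721, -0.1644, 0.1375]
orientation: [3.14, 0.0, 1.222]
wrist_force: [5.7, -2.1, -3.4]
gripper_width: 0.0083
finger_force: 58.6
clock: 17.23
eef_pos: [0.5714, -0.1662, 0.1375]
orientation: [3.14, 0.0, 1.222]
wrist_force: [4.8, -1.9, -2.2]
gripper_width: 0.0082
finger_force: 58.6
```

```bash
for i in 1 ; do python3 -m handwheel '[[255,-0.03,-0.09,0,0,0,0],[255,-0.07,-0.19,0,0,0,0],[255,-0.07,-0.19,0,0,0,0]]'; done; python3 -m handwheel '[[255,-0.03,-0.09,0,0,0,0],[255,-0.07,-0.19,0,0,0,0],[255,-0.07,-0.19,0,0,0,0]]';  python3 -m handwheel '[[255,-0.02,-0.05,0,0,0,0],[255,-0.03,-0.09,0,0,0,0],[255,-0.03,-0.09,0,0,0,0]]'
```

```text
clock: 17.6
eef_pos: [0.5707, -0.168, 0.1375]
orientation: [3.14, 0.0, 1.222]
wrist_force: [6.0, -2.8, -3.0]
gripper_width: 0.0083
finger_force: 58.6
clock: 17.98
eef_pos: [0.57, -0.17, 0.1375]
orientation: [3.14, 0.0, 1.222]
wrist_force: [4.3, -1.4, -3.1]
gripper_width: 0.0081
finger_force: 58.6
clock: 18.35
eef_pos: [0.5696, -0.171, 0.1375]
orientation: [3.141, 0.001, 1.222]
wrist_force: [3.8, -2.0, -2.3]
gripper_width: 0.0083
finger_force: 58.6
```

```bash
python3 -m handwheel '[[255,-0.02,-0.05,0,0,0,0],[255,-0.03,-0.09,0,0,0,0],[255,-0.03,-0.09,0,0,0,0]]'; python3 -m handwheel '[[255,-0.02,-0.05,0,0,0,0],[255,-0.03,-0.09,0,0,0,0],[255,-0.03,-0.09,0,0,0,0]]';python3 -m handwheel '[[255,-0.02,-0.05,0,0,0,0],[255,-0.03,-0.09,0,0,0,0],[255,-0.03,-0.09,0,0,0,0]]'
```

```text
clock: 18.73
eef_pos: [0.5692, -0.1719, 0.1375]
orientation: [3.141, 0.001, 1.222]
wrist_force: [4.5, -3.2, -2.2]
gripper_width: 0.008
finger_force: 58.6
clock: 19.1
eef_pos: [0.5688, -0.1729, 0.1375]
orientation: [3.141, 0.001, 1.222]
wrist_force: [3.8, -2.6, -1.9]
gripper_width: 0.0083
finger_force: 58.7
clock: 19.48
eef_pos: [0.5685, -0.1737, 0.1375]
orientation: [3.141, 0.001, 1.222]
wrist_force: [4.1, -4.3, -1.5]
gripper_width: 0.0084
finger_force: 58.8
```

The roller is now on the tail bow, since the force along the rail has turned inward. Feeling for the stop.

```bash
python3 -m handwheel '[[255,-0.02,-0.05,0,0,0,0],[255,-0.03,-0.09,0,0,0,0],[255,-0.03,-0.09,0,0,0,0]]'; python3 -m handwheel '[[255,-0.02,-0.05,0,0,0,0],[255,-0.03,-0.09,0,0,0,0],[255,-0.03,-0.09,0,0,0,0]]'
```

```text
clock: 19.85
eef_pos: [0.5681, -0.1748, 0.1375]
orientation: [3.141, 0.001, 1.222]
wrist_force: [3.1, -4.6, -1.0]
gripper_width: 0.0083
finger_force: 58.9
clock: 20.23
eef_pos: [0.5676, -0.1759, 0.1375]
orientation: [3.141, 0.001, 1.222]
wrist_force: [3.0, -4.0, -1.3]
gripper_width: 0.0081
finger_force: 59.0
```

```bash
python3 -m handwheel '[[255,-0.02,-0.05,0,0,0,0],[255,-0.03,-0.09,0,0,0,0],[255,-0.03,-0.09,0,0,0,0]]'; python3 -m handwheel '[[255,-0.02,-0.05,0,0,0,0],[255,-0.03,-0.09,0,0,0,0],[255,-0.03,-0.09,0,0,0,0]]'
```

```text
clock: 20.6
eef_pos: [0.5673, -0.1766, 0.1375]
orientation: [3.141, 0.001, 1.222]
wrist_force: [1.5, -5.0, -0.7]
gripper_width: 0.0084
finger_force: 59.0
clock: 20.98
eef_pos: [0.5672, -0.1769, 0.1374]
orientation: [3.142, 0.001, 1.223]
wrist_force: [2.1, -5.4, -0.2]
gripper_width: 0.0082
finger_force: 59.1
```

```bash
python3 -m handwheel '[[255,-0.02,-0.05,0,0,0,0],[255,-0.03,-0.09,0,0,0,0],[255,-0.03,-0.09,0,0,0,0]]'; python3 -m handwheel '[[255,-0.02,-0.05,0,0,0,0],[255,-0.03,-0.09,0,0,0,0],[255,-0.03,-0.09,0,0,0,0]]'
```

```text
clock: 21.35
eef_pos: [0.567, -0.1774, 0.1374]
orientation: [3.141, 0.0, 1.223]
wrist_force: [2.8, -4.4, -0.1]
gripper_width: 0.0085
finger_force: 59.1
clock: 21.72
eef_pos: [0.5667, -0.1781, 0.1374]
orientation: [3.142, -0.0, 1.223]
wrist_force: [2.5, -2.5, 0.1]
gripper_width: 0.0082
finger_force: 59.1
```

```bash
python3 -m handwheel '[[255,-0.01,-0.03,0,0,0,0],[255,-0.02,-0.05,0,0,0,0],[255,-0.02,-0.05,0,0,0,0]]'; python3 -m handwheel '[[255,-0.01,-0.03,0,0,0,0],[255,-0.02,-0.05,0,0,0,0],[255,-0.02,-0.05,0,0,0,0]]'
```

```text
clock: 22.1
eef_pos: [0.5666, -0.1785, 0.1373]
orientation: [3.142, -0.0, 1.223]
wrist_force: [2.6, -2.0, -0.1]
gripper_width: 0.0077
finger_force: 59.1
clock: 22.48
eef_pos: [0.5664, -0.1789, 0.1374]
orientation: [3.141, -0.0, 1.223]
wrist_force: [2.4, 1.1, 0.4]
gripper_width: 0.0082
finger_force: 59.1
```

```bash
python3 -m handwheel '[[255,-0.01,-0.03,0,0,0,0],[255,-0.02,-0.05,0,0,0,0],[255,-0.02,-0.05,0,0,0,0]]'
python3 - <<'E'
from h import *
s=save("scene","pics/s3.png"); w=save("top","pics/t3.png")
f=lambda c,x,y,W,H,k: cv2.resize(c["color"][y:y+H,x:x+W,::-1],(W*k,H*k),interpolation=cv2.INTER_CUBIC)
cv2.imwrite("pics/s3c.png",f(s,130,170,130,100,6))
E
```

```text
clock: 22.85
eef_pos: [0.5662, -0.1794, 0.1374]
orientation: [3.142, -0.001, 1.223]
wrist_force: [3.9, 2.3, 0.6]
gripper_width: 0.0087
finger_force: 59.1
```

View pics/s3c.png

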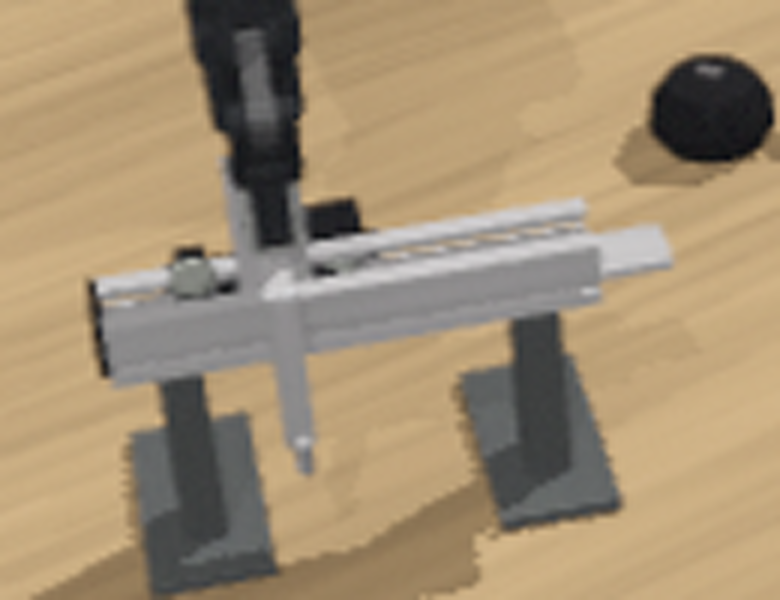

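The hanger is at rail y of about -41.7, just ahead of the screw, with the hook on the plain side. The stop is felt: the force along the rail turned from -4 to +3.5 N. Releasing gently and withdrawing.

```bash
python3 -m handwheel '[[200,0,0,0,0,0,0],[160,0,0,0,0,0,0],[130,0,0,0,0,0,0],[130,0,0,0,0,0,0],[130,0,0,0,0,0,0]]'; python3 -m handwheel '[[130,0,0,1,0,0,0],[130,0,0,3,0,0,0],[130,0,0,6,0,0,0],[130,0,0,11,0,0,0],[130,0,0,16,0,0,0],[130,0,0,16,0,0,0],[130,0,0,16,0,0,0]]'
python3 - <<'E'
from h import *
c=look("pics/w5.png"); s=save("scene","pics/s4.png")
f=lambda c,x,y,W,H,k: cv2.resize(c["color"][y:y+H,x:x+W,::-1],(W*k,H*k),interpolation=cv2.INTER_CUBIC)
cv2.imwrite("pics/f.png",np.hstack([f(s,140,180,100,100,4),f(c,210,150,100,100,4)]))
E
```

```text
clock: 23.58
eef_pos: [0.566, -0.1798, 0.1373]
orientation: [-3.142, 0.0, 1.223]
wrist_force: [0.9, 0.5, 0.5]
gripper_width: 0.0421
finger_force: 0.0
clock: 24.45
eef_pos: [0.5661, -0.1797, 0.298]
orientation: [3.141, 0.0, 1.223]
wrist_force: [0.1, -0.5, -1.2]
gripper_width: 0.0419
finger_force: 0.0
```

View pics/f.png

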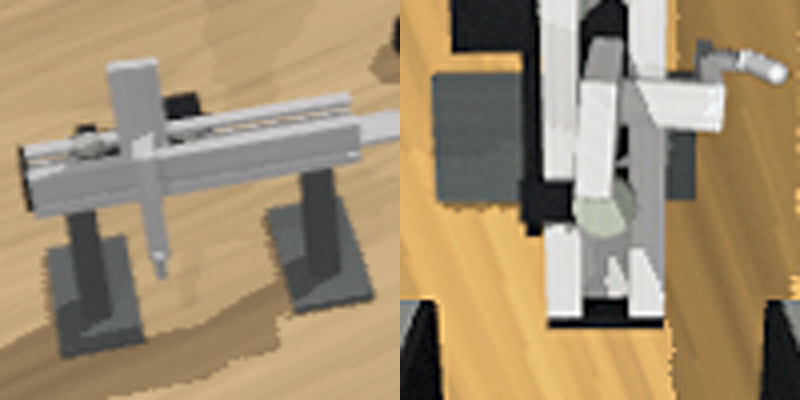

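Run:
```python
from h import *
c=np.load("pics/w5.npy",allow_pickle=True).item()
th=-.347; yd=np.array([-np.sin(th),np.cos(th)]);xd=np.array([np.cos(th),np.sin(th)]);M=np.array([.6078,-.065])
for n,u,v,z in [("far L",583,82,.174),("far R",614,82,.174),("near L",580,196,.174),("near R",612,196,.174),("bow tip tail",605,0,.114),("tail R",620,25,.114)]:
    w=wz(c,210+(u-400)/4,150+v/4,z)[:2]-M; print(n,round(1e3*w@xd,1),round(80+1e3*w@yd,1))
x=c["color"][105:205,220:300,::-1]; cv2.imwrite("pics/f2.png",cv2.resize(x,None,fx=6,fy=6,interpolation=cv2.INTER_CUBIC))
```

```text
far L -3.8 -29.3
far R 3.2 -29.3
near L -4.7 -56.5
near R 2.8 -56.6
bow tip tail 1.5 -18.2
tail R 5.7 -25.2
```

View pics/f2.png

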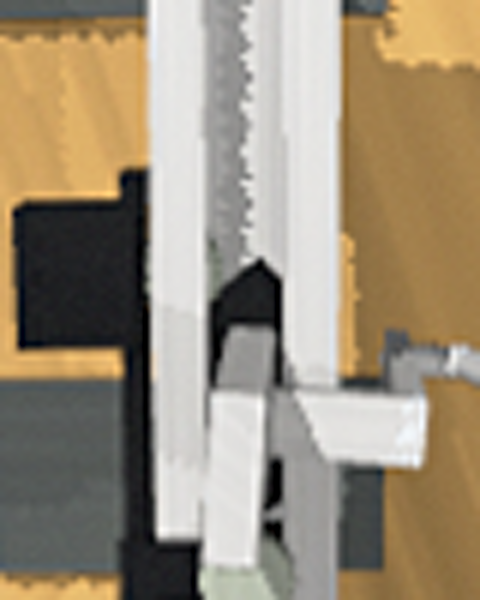

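The roller (greenish, at (212,260)) sits beside and behind the tail tip at (262,262). The plate is centred at rail y of about -43 with the hook on the plain side, and the gripper is clear. Handing in.

```bash
python3 -c "
from plant import job_done
print(job_done())"
```

```text
the job is handed in; nothing more can be done
None
```

The hanger is in the rail, slid past the roller and home against the stop with the hook on the plain side; the gripper has let go and is clear, and the job was handed in at about 24.5 s (no verdict came back).

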